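# Tip a thrust washer up in its nest and rack it

### The job

The bronze thrust washer lies sunk in the white tip-up nest, where no finger gets under its rim. Press its far edge down over the ramp so that it tips, slides down and stays leaning with its near edge raised; then take it by the raised edge and stand it upright in the free slot of the rack, beside the washer stored there. Leave the stored washer in its slot, and the bearing cone and the feeler gauge where they are.

Things in the scene. Friction and masses are not known exactly. Their poses are not given: they have to be found in the camera images.
- nest: White plastic tip-up nest fixed to the bench, 100 x 88 x 44 mm, with two screw ears. Origin on its underside below the tipping edge; +x from near end to far end, roughly away from the robot; z up. Its open pocket spans x = -43 to +36, y = -34.5 to +34.5 mm. Walls are 44 mm high, only a thumb notch in the near wall (|y| < 18 mm) is 36 mm high. Outer ends at x = -54 and +46 mm.
- nest_edge (a point): Middle of the nest's tipping edge (nest x = y = 0, 36 mm above the bench), axes as the nest's. On its near side the washer rests on two level ledges at this height (|y| = 18 to 34.5 mm), with a trench 36 mm wide, 31 mm deep between them for a finger. On its far side a full-width ramp falls at 55 degrees to the floor (z = 5 mm, x = 22 to 29 mm); beyond is a toe stop 15 mm high. Friction about 0.6.
- press_point (a point): Point on the nest 18 mm beyond the tipping edge, 43 mm above the bench, level with the washer's top face. Shut fingertips pressed straight down here, drifting 3 mm to the far side, until they are 15 mm lower (a few newtons) tip the washer; it slides down the ramp and, untouched, stays leaning by itself. Pressed less deep it may not slide down and falls back level: press again.
- raised_edge (a point): Where the middle of the washer's near rim is once it leans fully in the nest: 12 mm to the near side of the tipping edge, 59 mm above the bench. It can be gripped there across the 7 mm thickness, fingers pointing down and away from the robot at 35 to 38 degrees from vertical, in line with the washer's plane, opened 20 to 25 mm, one of them under the washer, the tips some 16 mm past the rim.
- washer: Bronze thrust washer, 64 mm across, 22 mm hole, 7 mm thick, about 0.15 kg, loose. Origin at its centre (also of the thickness), z along its axis. At first level in the nest, its top 1 mm below the nest's, its centre 4 to 10 mm to the near side of the tipping edge, its far edge over the ramp. Leaning, its axis is 52 to 55 degrees from vertical, the upper face towards nest +x.
- rack: Storage rack fixed to the bench: base 110 (x) x 84 (y) x 8 mm, origin on its underside in the middle, z up, +x roughly away from the robot. Slots along y at x = -24 mm (near, free) and +24 mm (far, taken), each 12 mm wide between grey plates 5 mm thick, 70 mm long, tops 36 mm above the bench. Two 8 mm rods along x at y = -18 and +18 mm cradle a washer so it cannot roll.
- free_slot (a point): Where the centre of a washer is when it stands in the free (near) slot: rack x = -24 mm, y = 0, 41 mm above the bench, resting on the rods. x across the slot (the washer's axis), y along it, z up.
- stored_washer: An identical bronze washer standing in the rack's far slot (rack x = +24 mm), loose. Origin at its centre, z along its axis.
- bearing_cone: Tapered roller bearing cone standing on the bench beyond the work, 66 mm across, 30 mm high, loose bystander. Origin in the middle of its underside.
- feeler_set: Folded steel feeler gauge set lying on the bench to the right, 14 x 98 x 10 mm, loose bystander. Origin in the middle of its underside, y along its length.
Mind the look-alikes: they are no part of the job. Leave any red or yellow look-alike of the rack alone.

How it is judged:
By the outcome, as a careful person would: the job done as asked, in the order asked, and still so for the second after the job is handed in, with the robot touching nothing.
It also fails if it takes over 48 s, if anything falls off the work surface, if the arm or the gripper's body presses on something with over 40 N, if the wrist force passes 120 N, or if a joint passes its speed limit or range.

### The arm

A 6-joint arm with a two-finger parallel gripper is mounted at the origin on a cart in front of the work surface, level with it; the furniture and walls round the work are solid. World frame = base frame: x ahead of the robot, y to its left, z up, the work surface at z = 0. Lengths are in m, angles in degrees, forces in N, time in s.
With the tool pointing down it reaches from about 0.4 to 0.825 m from the base axis. Payload 7 kg.
Tool frame: the origin (TCP) lies on the centre line of the jaws, within the pads' length; the fingertips stand 14 mm ahead of it and the grasp point (between the pads) lies 5 mm behind it; z points along the fingers, x is the direction in which the jaws open and shut, and the axes are right-handed (so a half turn about z gives the same grasp; the last joint's range is limited). The gripper opens to 88 mm and grips with 3 to 60 N. Pads are 19 mm wide; open, the fingers measure 130 mm over their backs; the gripper's body (78 mm by 193 mm) begins 47 mm behind the grasp point.
Start: joints at [-54.654, 20.546, 0.682, 0, -70.136, -16.507], TCP at [0.218, -0.639, 0.241] pointing down, gripper open.
Joint ranges: [-176.03, 176.03], [-82.01, 121.73], [-58.28, 71.71], [-173.87, 95.51], [-174.79, -0.11], [-173.66, 173.66]. Speed limits (degrees/s): [136.94, 136.94, 172.46, 180, 180, 180].

### API

Orientations are given as [roll, pitch, yaw] about the fixed x, y, z axes, in that order (R = Rz(yaw) Ry(pitch) Rx(roll)).
In Python, from plant import * gives the robot as it stands.
- The arm moves only by the shell command python3 -m handwheel 'ROWS' [OPENING]. ROWS is JSON, a list of rows, each a list of 2 entries, a list of its own where there are three numbers: the shift along the tool's x, y, z each as a share of 0.2 m, from -1 to 1, then the turn, a rotation vector about the tool's x, y, z each as a share of 360 degrees, from -1 to 1. In form: [[[tx, ty, tz], [ax, ay, az]], ...]. A call has 1 to 5 rows; each row is the pose to reach, as a shift and turn from the pose commanded when the call began, along the tool's axes at that moment, turning the shorter way round; what a row does not reach only later rows make up. A row lasts 1/12 s, in which the tool goes at most 41.7 mm and 7.16 degrees, less where a joint would pass 70% of its speed; a pose out of reach is approached as far as the arm can. A call with a number of a shift or a turn outside -1 to 1 is refused whole. A call with a gripper value outside its range is refused whole. OPENING is the closure, from -1 (fully open) to 1 (shut), set as the call begins (- or left out, the last holds). The fingers move at their own pace and stop on an object; the grip force is fixed at half the most. Time passes only in rows, so rows that repeat a pose let the fingers close. It gives the time, the measured TCP pose, the force and the opening at its end, in the units of the state.
- get_obs(): the state, without advancing time (a new reading comes with each control period).
- snapshot(name): name is "scene" or "top"; returns a dict with "color" (480x640x3 uint8, red, green, blue), "z_map" (480x640 float32, m along the optical axis (not along the pixel's ray), 0 where there is no reading), "intrinsics" (3x3 intrinsics, pixels), "distortion" ([k1, k2, p1, p2, k3] as OpenCV has them; the pictures are not rectified), "rvec" (rotation vector, rad) and "tvec" (3), from world to camera coordinates, as OpenCV has them. Camera axes: x right, y down, z forward; pixel columns grow to the right and rows downward; lengths in m; the calibration is good to about 2 mm. A picture is of the moment at which its call begins.
- close_job(): hands the job in, once; it reports no verdict.
The state is a dict: "clock": time; "joint_pos": joint angles; "qvel": joint speeds; "tau": joint torques, N m; "tool_pos": TCP position; "orientation": TCP orientation; "force": force on the tool from outside, world axes, zero at the start; "moment": the same for the moment, N m; "opening": finger opening in m.
Only numpy, scipy, OpenCV 4.12 (cv2) and the standard library are available. Lean on these libraries where they do the work, as an engineer would, in place of code of your own. Each camera call takes 0.05 s, during which the arm holds its last target. There are 200 camera calls.

## Working session

There is one attempt and no reset: what is moved stays moved. The work goes in short steps, Python scripts to look and compute and a shell command to move; the robot and the scene stay as the last step left them, time stands still between calls to the robot, and variables do not carry over. Pictures are saved under pics/ and viewed, about 8 in all and at most 12, crops included, and the job is handed in when it is done.

```bash
ls; mkdir -p pics
cat > h.py <<'E'
import numpy as np,cv2
from plant import *
def save(n,f,crop=None,s=1):
    d=snapshot(n); np.savez('pics/'+f+'.npz',**d)
    c=d['color'][:,:,::-1]
    if crop: x0,y0,x1,y1=crop; c=c[y0:y1,x0:x1]
    cv2.imwrite('pics/'+f+'.png',cv2.resize(c,None,fx=s,fy=s,interpolation=cv2.INTER_CUBIC)); return d
def onplane(d,uv,z):
    "pixel -> world at height z"
    uv=np.array(uv,float).reshape(-1,1,2)
    n=cv2.undistortPoints(uv,d['intrinsics'],d['distortion']).reshape(-1,2)
    R=cv2.Rodrigues(d['rvec'])[0];t=np.ravel(d['tvec'])
    C=-R.T@t; r=np.c_[n,np.ones(len(n))]@R
    return C+r*((z-C[2])/r[:,2])[:,None]
def depth(d,uv):
    uv=np.array(uv,float).reshape(-1,2)
    n=cv2.undistortPoints(uv.reshape(-1,1,2),d['intrinsics'],d['distortion']).reshape(-1,2)
    R=cv2.Rodrigues(d['rvec'])[0];t=np.ravel(d['tvec'])
    z=np.array([d['z_map'][int(round(v)),int(round(u))] for u,v in uv])
    return (np.c_[n,np.ones(len(n))]*z[:,None]-t)@R
E
python3 - <<'E'
from h import *
for n in('scene','top'):
    d=save(n,n+'0'); R=cv2.Rodrigues(d['rvec'])[0]; print(-R.T@np.ravel(d['tvec']))
o=get_obs();print(o['clock'],o['tool_pos'],o['orientation'],o['opening'],o['force'])
E
```

```text
pics
[0.09374316 0.85521906 0.56696905]
[ 0.35254965 -0.07019165  1.31299315]
0.1 [ 0.21779488 -0.63844462  0.23972494] [-1.79991138e+02 -8.57841259e-02  1.08832999e+02] 0.08733594174211248 [ 0.56271242  0.17890659 -0.03304352]
```

View pics/top0.png

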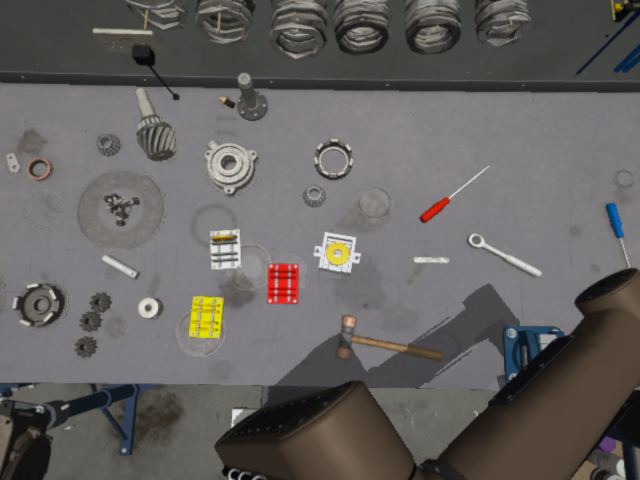

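View pics/scene0.png

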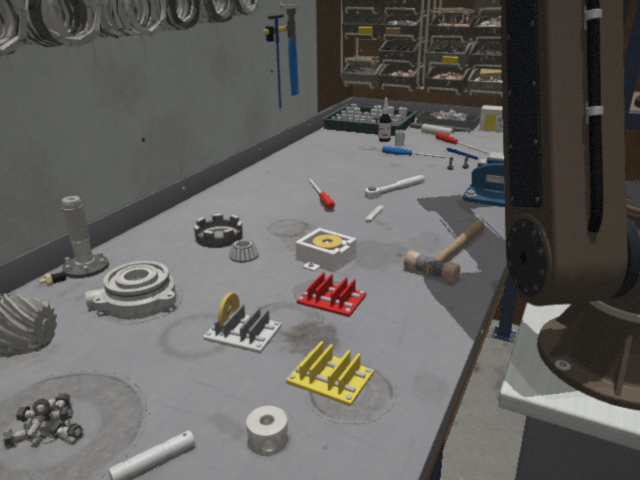

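The top picture shows three racks: a white one with grey plates and the stored washer at (225,250), a red one at (283,284) and a yellow one at (207,317). The white and grey rack holding a washer fits the description. The nest is at (337,253). I'll confirm this in one enlarged crop.

Run:
```python
from h import *
c=cv2.imread('pics/top0.png')[220:285,195:375]
cv2.imwrite('pics/crop1.png',cv2.resize(c,None,fx=4.4,fy=4.4,interpolation=cv2.INTER_CUBIC))
d=dict(np.load('pics/top0.npz'))
print(onplane(d,[(225,250),(337,253)],0.04),d['intrinsics'])
```

```text
[[ 0.56612956  0.19268595  0.04      ]
 [ 0.56272902 -0.1127007   0.04      ]] [[473.26828847   0.         319.15529613]
 [  0.         473.26828847 242.83255279]
 [  0.           0.           1.        ]]
```

View pics/crop1.png

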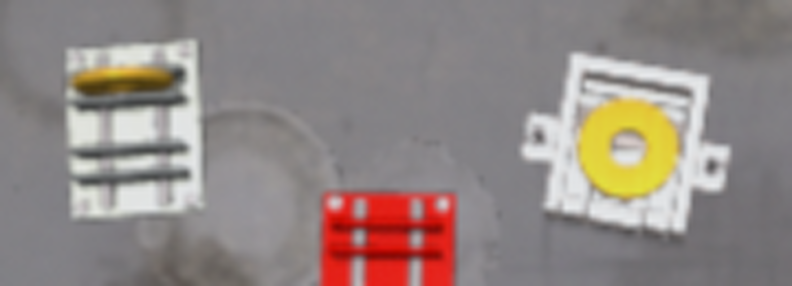

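```bash
cat >> h.py <<'E'
def fit(model,W):
    m=np.array(model,float)[:,:2];W=np.array(W)[:,:2];mc=m.mean(0);wc=W.mean(0)
    U,S,Vt=np.linalg.svd((m-mc).T@(W-wc));R=(U@Vt).T
    if np.linalg.det(R)<0: R=(U@np.diag([1,-1])@Vt).T
    t=wc-R@mc;return t,np.degrees(np.arctan2(R[1,0],R[0,0])),(W-(m@R.T+t))
def Tz(t,yaw,p):
    a=np.radians(yaw);p=np.array(p,float);R=np.array([[np.cos(a),-np.sin(a)],[np.sin(a),np.cos(a)]])
    return np.c_[p[:,:2]@R.T+t,p[:,2]]
def proj(d,P): return cv2.projectPoints(np.array(P,float),d['rvec'],np.ravel(d['tvec']),d['intrinsics'],d['distortion'])[0].reshape(-1,2)
E
python3 - <<'E'
from h import *
d=dict(np.load('pics/top0.npz')); s=dict(np.load('pics/scene0.npz'))
px=lambda L:[((u+.5)/4.4-.5+195,(v+.5)/4.4-.5+220) for u,v in L]
N=onplane(d,px([(573,52),(710,75),(682,237),(543,210)]),.044)
Q=onplane(d,px([(66,47),(194,38),(202,208),(72,218)]),.008)
nm=[(.046,.044),(.046,-.044),(-.054,-.044),(-.054,.044)]
rm=[(.055,.042),(.055,-.042),(-.055,-.042),(-.055,.042)]
tn,yn,r=fit(nm,N);print('nest',tn,yn,(r*1e3).round(1))
tr,yr,r=fit(rm,Q);print('rack',tr,yr,(r*1e3).round(1))
print('washer',onplane(d,px([(628,148)]),.043),'nestx',)
print('stored',onplane(d,px([(122,80)]),.073))
nb=[(*p,.044) for p in nm]; rb=[(*p,.008) for p in rm]
pl=[[(x,-.035,.036),(x,.035,.036)] for x in(-.0325,-.0155,.0155,.0325)]
def draw(d,crop,k):
    x0,y0,x1,y1=crop
    c=cv2.resize(d['color'][y0:y1,x0:x1,::-1],None,fx=k,fy=k,interpolation=cv2.INTER_CUBIC)
    def L(P,cl): cv2.polylines(c,[np.int32(((proj(d,P)-[x0,y0])+.5)*k-.5)],cl!=1,(0,0,255) if not cl else (255,0,255),1)
    L(Tz(tn,yn,nb),0);L(Tz(tn,yn,[(-.043,.0345,.044),(.036,.0345,.044),(.036,-.0345,.044),(-.043,-.0345,.044)]),0);L(Tz(tr,yr,rb),0)
    for p in pl:L(Tz(tr,yr,p),1)
    return c
a=draw(d,(195,220,375,285),4.4);b=draw(s,(195,220,365,360),2.4) 
b2=np.zeros((b.shape[0],a.shape[1],3),np.uint8);b2[:,:b.shape[1]]=b[:,:a.shape[1]]
cv2.imwrite('pics/ov1.png',np.vstack([a[:260],b2])[:600])
E
```

```text
nest [ 0.56851677 -0.11352021] -9.542428264343794 [[ 0.2 -0.9]
 [ 1.6  0.5]
 [-1.2  0.9]
 [-0.6 -0.5]]
rack [0.57575289 0.19960792] 5.29687202707271 [[ 0.4 -1. ]
 [-0.1  1.2]
 [-0.2  1. ]
 [-0.1 -1.2]]
washer [[ 0.56156019 -0.11353344  0.043     ]] nestx
stored [[0.59348645 0.19469748 0.073     ]]
```

View pics/ov1.png

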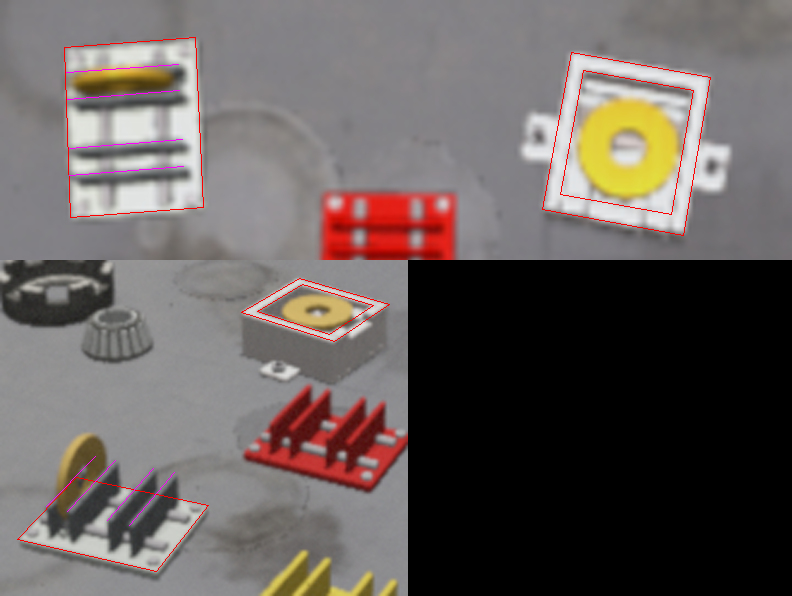

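Run:
```python
from h import *
tr,yr=np.array([.57575,.19961]),5.3
for f in('top0','scene0'):
    d=dict(np.load('pics/%s.npz'%f)); v,u=np.mgrid[200:380,190:300]
    P=depth(d,np.c_[u.ravel(),v.ravel()])
    a=np.radians(yr);q=(P[:,:2]-tr)@np.array([[np.cos(a),-np.sin(a)],[np.sin(a),np.cos(a)]])
    m=(np.abs(q[:,0])<.06)&(np.abs(q[:,1])<.045)
    q=np.c_[q,P[:,2]][m]*1e3
    print(f,len(q))
    h=q[(q[:,2]>28)&(q[:,2]<40)]
    print('plates x hist',np.histogram(h[:,0],np.arange(-50,51,4)))
    print('y range',np.percentile(h[:,1],[2,10,50,90,98]), 'z max',np.percentile(h[:,2],[50,90]))
    b=q[(q[:,2]>3)&(q[:,2]<12)];print('base x',np.percentile(b[:,0],[1,99]),'y',np.percentile(b[:,1],[1,99]),np.median(b[:,2]))
d=dict(np.load('pics/top0.npz'));s=dict(np.load('pics/scene0.npz'))
c=cv2.resize(d['color'][225:275,205:250,::-1],None,fx=8,fy=8,interpolation=cv2.INTER_CUBIC)
e=cv2.resize(s['color'][285:355,200:285,::-1],None,fx=5,fy=5,interpolation=cv2.INTER_CUBIC)
o=np.zeros((400,790,3),np.uint8);o[:400,:360]=c;o[:350,362:362+425]=e
cv2.imwrite('pics/rk.png',o)
```

```text
top0 1351
plates x hist (array([ 0,  0,  0, 23, 31,  1,  0, 12, 36,  8,  0,  0,  0,  0,  0, 24, 34,
       24,  5,  3,  8,  2,  0,  0,  0]), array([-50, -46, -42, -38, -34, -30, -26, -22, -18, -14, -10,  -6,  -2,
         2,   6,  10,  14,  18,  22,  26,  30,  34,  38,  42,  46,  50]))
y range [-34.77351541 -30.75901764  -0.0399772   26.80981174  33.86634516] z max [33.89447883 37.61635144]
base x [-55.56630867  54.08570722] y [-43.40461405  42.61421901] 7.843662121102508
scene0 2834
plates x hist (array([  0,   0,   0, 104,  46,   0,   0,  75,  71,   2,   0,   0,   0,
         0,   0, 113,  40,  61,  25,  32,  28,   0,   0,   0,   0]), array([-50, -46, -42, -38, -34, -30, -26, -22, -18, -14, -10,  -6,  -2,
         2,   6,  10,  14,  18,  22,  26,  30,  34,  38,  42,  46,  50]))
y range [-31.61070894 -25.49037096   3.06340494  31.55898863  34.88014883] z max [34.50848003 37.33573726]
base x [-56.06014457  51.94092911] y [-40.66020236  43.61674076] 8.018517472931695
```

View pics/rk.png

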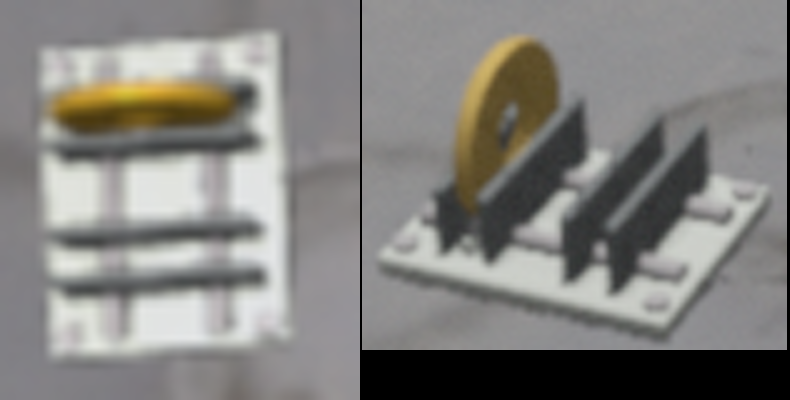

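The crop shows the white rack with grey plates. The stored washer is in the far slot (row 105 on the left) and the near slot (rows 230 to 275) is free. Next I'll refine the nest with depth and plan the move to press.

```bash
cat >> h.py <<'E'
from scipy.spatial.transform import Rotation as Ro
TN,YN=np.array([.5685,-.1135]),-9.5
TR,YR=np.array([.5745,.1998]),5.3
def pose():
    o=get_obs();return np.array(o['tool_pos']),Ro.from_euler('xyz',o['orientation'],degrees=True),o
def go(p,R):
    a,A,o=pose();s=A.inv().apply(np.array(p)-a)/.2;w=np.degrees((A.inv()*R).as_rotvec())/360
    print('t',o['clock'],'dist mm',np.linalg.norm(s)*200,'deg',np.linalg.norm(w)*360,'shift',s.round(4),'turn',w.round(4),'F',np.round(o['force'],1),'op',round(o['opening'],4))
def nest(x,y,z): return Tz(TN,YN,[(x/1e3,y/1e3,z/1e3)])[0]
def rack(x,y,z): return Tz(TR,YR,[(x/1e3,y/1e3,z/1e3)])[0]
def down(yaw): return Ro.from_euler('xyz',[180,0,yaw],degrees=True)
E
python3 - <<'E'
from h import *
for f in('top0','scene0'):
    d=dict(np.load('pics/%s.npz'%f)); v,u=np.mgrid[210:300,270:380]
    P=depth(d,np.c_[u.ravel(),v.ravel()])
    a=np.radians(YN);q=np.c_[(P[:,:2]-TN)@np.array([[np.cos(a),-np.sin(a)],[np.sin(a),np.cos(a)]]),P[:,2]]*1e3
    q=q[(np.abs(q[:,0])<70)&(np.abs(q[:,1])<56)]
    h=q[(q[:,2]>38)&(q[:,2]<50)]
    print(f,'x',np.percentile(h[:,0],[1,5,95,99]),'y',np.percentile(h[:,1],[1,5,95,99]),'z',np.percentile(h[:,2],[50,90]))
    g=q[(q[:,2]>40)&(q[:,2]<50)]
    for r in g[(np.abs(g[:,1])<6)&(g[:,0]>-8)][:0]:print(r)
go(nest(18,0,110),down(80.5))
E
```

```text
top0 x [-51.66554074 -47.6529465   44.09569376  46.42928758] y [-43.82794516 -41.37900907  40.45711615  42.64520465] z [42.77009652 46.14538313]
scene0 x [-52.70674617 -50.58157605  41.08728277  45.63804548] y [-43.07605163 -38.27415872  44.3810888   46.04906061] z [43.60942722 45.5725861 ]
t 0.1 dist mm 651.9560213867796 deg 28.3331341026329 shift [1.8745 2.5863 0.651 ] turn [-0.0001 -0.0002  0.0787] F [ 0.6  0.2 -0. ] op 0.0873
```

```bash
python3 -m handwheel '[[[0.59,0.81,0.05],[0,0,0.079]],[[0.59,0.81,0.05],[0,0,0.079]],[[0.59,0.81,0.05],[0,0,0.079]],[[0.59,0.81,0.05],[0,0,0.079]],[[0.59,0.81,0.05],[0,0,0.079]]]' 1
python3 -c "
from h import *
go(nest(18,0,110),down(80.5))"
```

```text
clock: 0.52
tool_pos: [0.3334, -0.4734, 0.2301]
orientation: [-180.0, -0.0, 80.0]
force: [1.8, -0.2, 0.7]
opening: 0.0598
t 0.5167 dist mm 453.6312003989279 deg 0.5496812797986335 shift [1.9778 0.9339 0.6005] turn [-0.0001 -0.0001 -0.0015] F [ 1.8 -0.2  0.7] op 0.0598
```

```bash
python3 -m handwheel '[[[0.9,0.425,0.2],[0,0,-0.001]],[[0.9,0.425,0.2],[0,0,-0.001]],[[0.9,0.425,0.2],[0,0,-0.001]],[[0.9,0.425,0.2],[0,0,-0.001]],[[0.9,0.425,0.2],[0,0,-0.001]]]'
python3 -m handwheel '[[[0.9,0.425,0.2],[0,0,0]],[[0.9,0.425,0.2],[0,0,0]],[[0.9,0.425,0.2],[0,0,0]],[[0.9,0.425,0.2],[0,0,0]],[[0.9,0.425,0.2],[0,0,0]]]'
python3 -c "
from h import *
go(nest(18,0,110),down(80.5))"
```

```text
clock: 0.93
tool_pos: [0.4476, -0.3094, 0.19]
orientation: [-180.0, -0.0, 80.8]
force: [0.8, -1.2, -0.1]
opening: 0.0266
clock: 1.35
tool_pos: [0.5605, -0.1453, 0.1499]
orientation: [-180.0, -0.0, 80.8]
force: [0.8, -0.9, -0.2]
opening: 0.0008
t 1.35 dist mm 55.573823600342834 deg 0.29400892382476745 shift [0.163  0.1041 0.1995] turn [-0.0001 -0.      0.0008] F [ 0.8 -0.9 -0.2] op 0.0008
```

```bash
python3 -m handwheel '[[[0.163,0.104,0.3],[0,0,0.0008]],[[0.163,0.104,0.3],[0,0,0.0008]],[[0.163,0.104,0.3],[0,0,0.0008]],[[0.163,0.104,0.3],[0,0,0.0008]]]'
python3 -c "
from h import *
go(nest(18,0,57),down(80.5))
save('scene','s1',(260,170,390,285),6)"
```

```text
clock: 1.68
tool_pos: [0.5845, -0.1182, 0.0887]
orientation: [-179.8, 0.1, 80.6]
force: [-0.2, -0.5, 0.6]
opening: 0.0003
t 1.6833 dist mm 31.776554064124912 deg 0.258361605083443 shift [0.0104 0.0079 0.1583] turn [-0.0007  0.0002  0.0002] F [-0.2 -0.5  0.6] op 0.0003
```

View pics/s1.png

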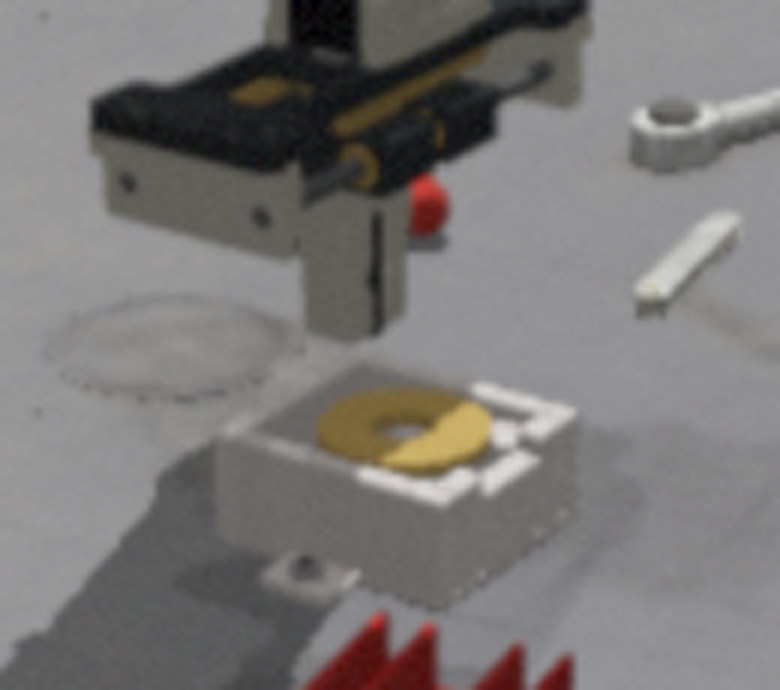

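The shut fingertips are at (345,335), over the far part of the pocket, and the washer is level at (405,428). I'll approach and press.

```bash
python3 -m handwheel '[[[0.008,0.008,0.1],[0,0,0]],[[0.008,0.008,0.14],[0,0,0]],[[0.008,0.008,0.14],[0,0,0]],[[0.008,0.008,0.14],[0,0,0]]]'
python3 -m handwheel '[[[0,0,0.01],[0,0,0]],[[0,0,0.02],[0,0,0]],[[0,0.002,0.03],[0,0,0]],[[0,0.004,0.04],[0,0,0]],[[0,0.006,0.05],[0,0,0]]]'
python3 -c "
from h import *
go(nest(21,0,41),down(80.5))"
```

```text
clock: 2.07
tool_pos: [0.587, -0.1182, 0.0633]
orientation: [180.0, 0.0, 80.4]
force: [1.1, -0.1, 0.5]
opening: 0.0005
clock: 2.48
tool_pos: [0.5896, -0.1178, 0.0532]
orientation: [179.9, -0.0, 80.5]
force: [1.7, -1.3, 1.9]
opening: 0.0007
t 2.4833 dist mm 12.218671877727981 deg 0.13041219337005125 shift [ 0.0038 -0.0029  0.0609] turn [ 0.0004 -0.     -0.    ] F [ 1.7 -1.3  1.9] op 0.0007
```

```bash
python3 -m handwheel '[[[0.003,0,0.013],[0,0,0]],[[0.003,0,0.026],[0,0,0]],[[0.003,0,0.04],[0,0,0]],[[0.003,0,0.053],[0,0,0]],[[0.003,0,0.066],[0,0,0]]]'
python3 -m handwheel '[[[0,0,0],[0,0,0]],[[0,0,0],[0,0,0]],[[0,0,0],[0,0,0]]]'
python3 -c "
from h import *
go(nest(21,0,41),down(80.5))
save('scene','s2',(260,170,390,285),6)"
```

```text
clock: 2.9
tool_pos: [0.5928, -0.1171, 0.0416]
orientation: [179.6, -0.0, 80.6]
force: [7.1, -1.5, 15.8]
opening: 0.0006
clock: 3.15
tool_pos: [0.593, -0.117, 0.0415]
orientation: [179.5, -0.0, 80.6]
force: [8.2, -3.3, 7.7]
opening: 0.0005
t 3.15 dist mm 3.771779571877855 deg 0.470692597958759 shift [-0.0027 -0.0185  0.0023] turn [ 0.0013 -0.0001  0.0002] F [ 8.2 -3.3  7.7] op 0.0005
```

View pics/s2.png

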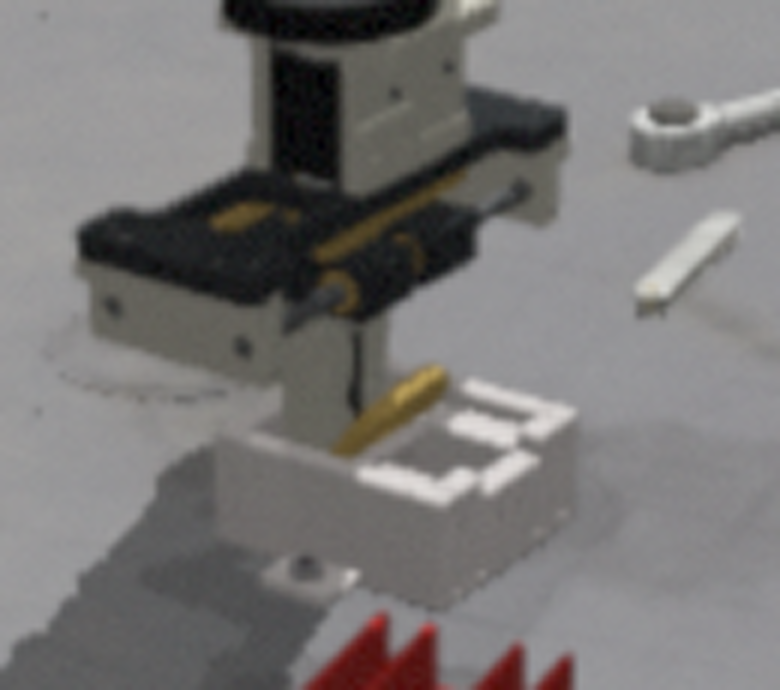

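The washer is tipped, with its edge running from (340,450) to (435,375). I'll lift straight off it and check that it stays.

```bash
python3 -m handwheel '[[[0,0,-0.05],[0,0,0]],[[0,0,-0.2],[0,0,0]],[[0,0,-0.4],[0,0,0]],[[0,0,-0.6],[0,0,0]],[[0,0,-0.8],[0,0,0]]]' -0.3
python3 - <<'E'
from h import *
save('scene','s3',(290,220,370,285),9)
c,s=np.cos(np.radians(36)),np.sin(np.radians(36))
Z=Ro.from_euler('z',YN,degrees=True)
for sg in(1,-1):
    x=np.array([sg*c,0,sg*s]);z=np.array([s,0,-c]);R=Z*Ro.from_matrix(np.c_[x,np.cross(z,x),z])
    print(sg,R.as_euler('xyz',degrees=True))
    tcp=np.array([-12,0,59])+2*np.array([-z[0],0,-z[2]])-60*z
    print(tcp);go(nest(*tcp),R)
print(get_obs()['joint_pos'])
E
```

```text
clock: 3.62
tool_pos: [0.5871, -0.1169, 0.2002]
orientation: [-179.8, 0.0, 80.5]
force: [1.8, 0.7, -0.8]
opening: 0.0285
1 [180.  -36.   -9.5]
[-48.44268564   0.         109.15905365]
t 3.6667 dist mm 123.24184006082739 deg 95.37374616984773 shift [ 0.0017 -0.362   0.4987] turn [-0.0772  0.0771  0.2414] F [ 3.8 -1.1  8.5] op 0.0319
-1 [-180.    36.   170.5]
[-48.44268564   0.         109.15905365]
t 3.6667 dist mm 123.24184006082739 deg 95.27982677400296 shift [ 0.0017 -0.362   0.4987] turn [-0.0771 -0.0772 -0.2411] F [ 3.8 -1.1  8.5] op 0.0319
[   7.39683046   14.74588851  -11.84198423    0.16118165  -62.91134487
 -106.91537507]
```

View pics/s3.png

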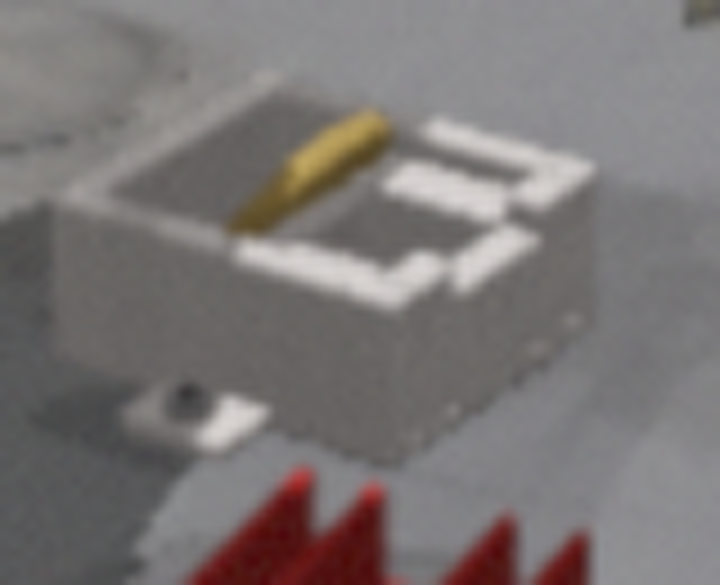

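The washer stays leaning, with its raised edge at (375,120) in the crop. I'll turn the wrist for the grip. Yaw 170.5 keeps joint 6 in range.

```bash
python3 -m handwheel '[[[0,-0.36,0.2],[-0.0771,-0.0772,-0.241]],[[0,-0.36,0.2],[-0.0771,-0.0772,-0.241]],[[0,-0.36,0.2],[-0.0771,-0.0772,-0.241]],[[0,-0.36,0.2],[-0.0771,-0.0772,-0.241]],[[0,-0.36,0.2],[-0.0771,-0.0772,-0.241]]]' 0.48
cat >> h.py <<'E'
def lean(back,ang=36,dy=0,rim=(-12,59),off=0):
    c,s=np.cos(np.radians(ang)),np.sin(np.radians(ang));x=np.array([-c,0,-s]);z=np.array([s,0,-c])
    R=Ro.from_euler('z',YN,degrees=True)*Ro.from_matrix(np.c_[x,np.cross(z,x),z])
    return nest(*(np.array([rim[0],dy,rim[1]])-(2+back)*z+off*x)),R
E
python3 -c "
from h import *
go(*lean(60))"
```

```text
clock: 4.08
tool_pos: [0.5161, -0.1047, 0.1586]
orientation: [173.0, 12.9, 112.9]
force: [0.9, -0.6, 1.5]
opening: 0.023
t 4.0833 dist mm 49.68816687310064 deg 59.32450007597562 shift [ 0.0429 -0.0102  0.2445] turn [-0.0488 -0.0495 -0.1494] F [ 0.9 -0.6  1.5] op 0.023
```

```bash
python3 -m handwheel '[[[0,0,0],[-0.0488,-0.0495,-0.1494]],[[0,0,0],[-0.0488,-0.0495,-0.1494]],[[0,0,0],[-0.0488,-0.0495,-0.1494]],[[0,0,0],[-0.0488,-0.0495,-0.1494]],[[0,0,0],[-0.0488,-0.0495,-0.1494]]]'
python3 -c "
from h import *
go(*lean(60))
# rim check from depth/colour
"
```

```text
clock: 4.5
tool_pos: [0.529, -0.1054, 0.1773]
orientation: [174.0, 26.2, 146.0]
force: [-0.6, 0.7, -0.3]
opening: 0.0224
t 4.5 dist mm 68.6433290514293 deg 24.096216200606072 shift [ 0.1805 -0.0539  0.2869] turn [-0.0188 -0.0238 -0.0597] F [-0.6  0.7 -0.3] op 0.0224
```

```bash
python3 -m handwheel '[[[0.18,-0.054,0.15],[-0.0188,-0.0238,-0.0597]],[[0.18,-0.054,0.15],[-0.0188,-0.0238,-0.0597]],[[0.18,-0.054,0.15],[-0.0188,-0.0238,-0.0597]],[[0.18,-0.054,0.15],[-0.0188,-0.0238,-0.0597]],[[0.18,-0.054,0.15],[-0.0188,-0.0238,-0.0597]]]'
python3 - <<'E'
from h import *
go(*lean(60));go(*lean(25))
s=dict(np.load('pics/s3.npz'));v,u=np.mgrid[225:255,310:340]
c=s['color'][225:255,310:340].astype(int);m=(c[...,0]-c[...,2]>35)
P=depth(s,np.c_[u[m],v[m]])
a=np.radians(YN);q=np.c_[(P[:,:2]-TN)@np.array([[np.cos(a),-np.sin(a)],[np.sin(a),np.cos(a)]]),P[:,2]]*1e3
q=q[np.argsort(-q[:,2])];print(len(q));print(q[:12].round(1))
save('scene','s4',(250,150,390,265),5.5)
E
```

```text
clock: 4.92
tool_pos: [0.5219, -0.1325, 0.1868]
orientation: [177.1, 31.0, 170.3]
force: [-0.0, 0.8, 0.6]
opening: 0.0226
t 4.9167 dist mm 82.22363848394039 deg 5.743202311279383 shift [0.2244 0.116  0.3243] turn [ 0.0077 -0.014  -0.0008] F [-0.   0.8  0.6] op 0.0226
t 4.9167 dist mm 110.22787277119635 deg 5.743202311279383 shift [0.2091 0.1077 0.4985] turn [ 0.0077 -0.014  -0.0008] F [-0.   0.8  0.6] op 0.0226
91
[[-12.4   9.7  61.8]
 [ -8.6  11.5  61.5]
 [ -9.3  -2.2  61.1]
 [ -7.4  -1.2  61. ]
 [ -9.5  -9.4  60.7]
 [-11.6   1.1  60.6]
 [ -8.9   0.9  59.8]
 [-12.8  10.2  59.8]
 [ -7.    1.9  59.7]
 [ -6.4 -10.1  59.6]
 [ -9.1  -6.1  59.5]
 [-11.9  -2.2  59.4]]
```

View pics/s4.png

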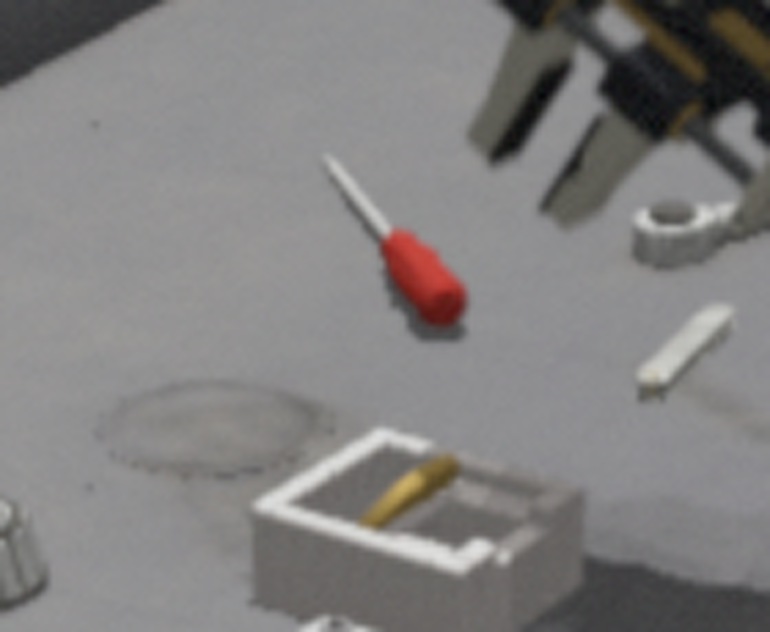

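The washer still leans in the nest at (410,490). The fingers are up at (550,170), tilted and open 23 mm, and the depth rim agrees with raised_edge.

```bash
python3 -m handwheel '[[[0.224,0.116,0.324],[0.0077,-0.014,0]],[[0.224,0.116,0.324],[0.0077,-0.014,0]],[[0.224,0.116,0.324],[0.0077,-0.014,0]],[[0.224,0.116,0.324],[0.0077,-0.014,0]],[[0.224,0.116,0.324],[0.0077,-0.014,0]]]'
python3 -c "
from h import *
go(*lean(60));go(*lean(25));go(*lean(0))"
```

```text
clock: 5.38
tool_pos: [0.538, -0.144, 0.1962]
orientation: [177.6, 32.3, 170.1]
force: [-1.0, 0.4, 0.4]
opening: 0.0227
t 5.3833 dist mm 96.68339253593751 deg 4.248649854192442 shift [0.3326 0.1619 0.3113] turn [ 0.0059 -0.0101 -0.0012] F [-1.   0.4  0.4] op 0.0227
t 5.3833 dist mm 120.57326237316259 deg 4.248649854192442 shift [0.3214 0.1554 0.4858] turn [ 0.0059 -0.0101 -0.0012] F [-1.   0.4  0.4] op 0.0227
t 5.3833 dist mm 140.5176893950159 deg 4.248649854192442 shift [0.3134 0.1508 0.6105] turn [ 0.0059 -0.0101 -0.0012] F [-1.   0.4  0.4] op 0.0227
```

```bash
python3 -c "
from h import *
o=get_obs();print(np.round(o['joint_pos'],1),np.round(o['qvel'],1))"; ls; python3 -c "
import plant;print(dir(plant))"; python3 -m handwheel '[[[0,0,0],[0,0,0]]]'
python3 -c "
from h import *
o=get_obs();print(np.round(o['joint_pos'],1),np.round(o['qvel'],1))"
```

```text
[  1.3  -4.  -58.2  46.   -5.1 -55.4] [-0.6 -0.2  0.   2.1  0.4 -1.3]
h.py
pics
['PlanningError', '__builtins__', '__cached__', '__doc__', '__file__', '__loader__', '__name__', '__package__', '__spec__', 'close_job', 'get_obs', 'snapshot']
clock: 5.47
tool_pos: [0.5381, -0.1438, 0.1962]
orientation: [177.6, 32.4, 170.1]
force: [0.7, 0.1, 0.1]
opening: 0.0226
[  1.4  -4.  -58.2  45.9  -5.1 -55.3] [ 0.1 -0.   0.1 -0.6  0.1  0.8]
```

Joint 3 is at its limit (-58.2) with the wrist nearly singular. I'll go back to tool-down at the right yaw, log joint readings, and fit a small kinematic model to choose a feasible approach.

```bash
cat >> h.py <<'E'
import json
def log():
    o=get_obs();open('log.jsonl','a').write(json.dumps([list(map(float,o[k])) for k in('joint_pos','tool_pos','orientation')])+'\n')
    print(np.round(o['joint_pos'],1))
E
python3 -c "
from h import *
log();go(nest(-10,0,200),down(170.5))"
```

```text
[  1.4  -4.  -58.2  45.9  -5.1 -55.3]
t 5.4667 dist mm 38.178344271012655 deg 32.4347441550935 shift [-0.0724  0.1739  0.0309] turn [0.0061 0.0899 0.0008] F [0.7 0.1 0.1] op 0.0226
```

```bash
python3 -m handwheel '[[[-0.072,0.174,0.03],[0.0061,0.09,0.0008]],[[-0.072,0.174,0.03],[0.0061,0.09,0.0008]],[[-0.072,0.174,0.03],[0.0061,0.09,0.0008]],[[-0.072,0.174,0.03],[0.0061,0.09,0.0008]],[[-0.072,0.174,0.03],[0.0061,0.09,0.0008]]]'
python3 -c "
from h import *
log();go(nest(-10,0,200),down(170.5))"
python3 -m handwheel '[[[0,0,-0.3],[0,-0.03,0]],[[0,0,-0.3],[0,-0.03,0]],[[0,0,-0.3],[0,-0.03,0]],[[0,0,-0.3],[0,-0.03,0]]]'
python3 -c "
from h import *
log();go(nest(-10,0,200),down(170.5))"
```

```text
clock: 5.88
tool_pos: [0.5588, -0.1076, 0.2016]
orientation: [179.8, 6.4, 170.6]
force: [0.3, -1.9, 1.9]
opening: 0.0227
[ 10.1   8.6 -22.2   2.4 -53.2 -20.8]
t 5.8833 dist mm 4.53213875443117 deg 6.388362043050778 shift [-0.0019 -0.021   0.0083] turn [0.0005 0.0177 0.0004] F [ 0.3 -1.9  1.9] op 0.0227
clock: 6.22
tool_pos: [0.5518, -0.11, 0.258]
orientation: [-179.8, 17.2, 170.4]
force: [0.5, -0.1, 0.5]
opening: 0.0228
[ 13.   -0.8 -29.4   9.4 -45.9 -28.3]
t 6.2167 dist mm 58.47027333572572 deg 17.236737596123945 shift [ 0.0521 -0.0028  0.2877] turn [-0.0005  0.0479 -0.0003] F [ 0.5 -0.1  0.5] op 0.0228
```

```bash
cat > kin.py <<'E'
from h import *
from scipy.optimize import least_squares
D=[json.loads(l) for l in open('log.jsonl')]
D=[[[-54.654,20.546,.682,0,-70.136,-16.507],[.21779,-.63844,.2397],[-180,-.0858,108.833]]]+D
def fk(q,p,s4=1,s6=1):
    a1,d1,L2,a3,L3,LT,d=p[:7]; q=np.array(q);e=lambda a,x:Ro.from_euler(a,x,degrees=True)
    f=q[1]-q[2];R1=e('z',q[0]);j2=np.radians(q[1])
    Rf=R1*e('y',f);Rw=Rf*e('x',s4*q[3])*e('y',-q[4])
    P=R1.apply([a1+L2*np.sin(j2),d,d1+L2*np.cos(j2)])+Rf.apply([L3,0,a3])+Rw.apply([LT,0,0])
    T=Rw*e('x',s6*q[5])*Ro.from_matrix(C0)
    return P,T
C0=np.array([[0,0,1],[0,-1,0],[1,0,0.]])
if __name__=='__main__':
    for s4 in(1,-1):
        for s6 in(1,-1):
            for x in D:
                P,T=fk(x[0],[0]*7,s4,s6);R=Ro.from_euler('xyz',x[2],degrees=True);print(s4,s6,(T.inv()*R).as_rotvec(degrees=True).round(1))
    for s4 in(1,-1):
        r=least_squares(lambda p:np.ravel([fk(x[0],p,s4)[0]-x[1] for x in D]),[.05,.4,.4,.03,.4,.2,-.19])
        print(s4,r.x.round(4),np.abs(r.fun).max(),np.linalg.svd(r.jac)[1].round(3))
E
python3 kin.py
```

```text
1 1 [ 1.00e-01  0.00e+00 -1.47e+02]
1 1 [  -0.   -10.4 -160.7]
1 1 [  -0.    -5.1 -141.2]
1 1 [   0.   -17.2 -135.8]
1 -1 [ 1.0e-01  0.0e+00 -1.8e+02]
1 -1 [ 6.7  4.6 88.2]
1 -1 [  2.1   5.6 177. ]
1 -1 [  9.3  17.3 165.8]
-1 1 [ 1.00e-01  0.00e+00 -1.47e+02]
-1 1 [ -0.   -0.  -69.3]
-1 1 [  -0.     0.  -138.3]
-1 1 [  -0.     0.  -123.5]
-1 -1 [ 1.0e-01  0.0e+00 -1.8e+02]
-1 -1 [  0.  -0. 180.]
-1 -1 [  -0.    0. -180.]
-1 -1 [ -0.  -0. 180.]
1 [ 0.2816 -0.0757  0.5167  0.0972  0.1455  0.2199 -0.2078] 0.04735470631665903 [3.915 2.848 2.002 0.643 0.352 0.111 0.071]
-1 [ 0.1136  0.123   0.678   0.052   0.2891  0.4763 -0.1705] 0.044312593770429315 [3.915 2.848 2.002 0.643 0.352 0.111 0.071]
```

```bash
python3 - <<'E'
import re
s=open('kin.py').read()
s=s[:s.index("if __name__")].replace('s4=1,s6=1','s4=-1,s6=-1').replace("[LT,0,0]","[LT,p[7],p[8]]").replace("a1,d1,L2,a3,L3,LT,d=p[:7]; ","a1,d1,L2,a3,L3,LT,d=p[:7]; ").replace('C0=np.array([[0,0,1],[0,-1,0],[1,0,0.]])','C0=np.array([[0,0,1],[0,1,0],[-1,0,0.]])')
s+='''D.append([[7.397,14.746,-11.842,.161,-62.911,-106.915],[.5871,-.1169,.2035],[180,0,80.5]])
def fitp(reg=3e-3):
    g=np.array([.05,.4,.4,.03,.4,.2,-.1,-.1,0])
    return least_squares(lambda p:np.r_[np.ravel([fk(x[0],p)[0]-x[1] for x in D]),reg*(p-g)],g)
if __name__=='__main__':
    r=fitp();p=r.x;print(p.round(4));print([(1e3*(fk(x[0],p)[0]-x[1])).round(1) for x in D]);print(np.linalg.svd(r.jac)[1].round(3))
'''
open('kin.py','w').write(s)
E
python3 kin.py
```

```text
[-0.0112  0.2109  0.6126 -0.0008  0.4657  0.3873 -0.0056 -0.1853  0.0045]
[array([ 0.3,  1. , -1.5]), array([-0. ,  0.6, -0. ]), array([-1.4, -0. , -1.7]), array([ 0.6, -1.3, -0.6]), array([ 1.8, -0.1,  3.9])]
[4.412 3.799 3.124 0.803 0.764 0.293 0.141 0.082 0.062]
```

```bash
cat >> kin.py <<'E'
lo=np.array([-176,-82,-58.2,-173.8,-174.7,-.2]);lo[5]=-173.6;hi=np.array([176,121.7,71.7,95.5,-.2,173.6])
def fit5():
    E=lambda v:[0,v[0],v[1],0,v[2],v[3],0,v[4],0]
    r=least_squares(lambda v:np.ravel([fk(x[0],E(v))[0]-x[1] for x in D[:-1]]),[.2,.6,.45,.38,-.18])
    return E(r.x),r
def ik(P,R,p,q0):
    def f(q):
        A,T=fk(q,p);return np.r_[(A-P)*10,(T.inv()*R).as_rotvec()*2]
    r=least_squares(f,np.clip(q0,lo+.1,hi-.1),bounds=(lo,hi));return r.x,np.abs(r.fun).max()
E
python3 - <<'E'
from kin import *
p,r=fit5();print(np.round(p,4),np.abs(r.fun).max())
rng=np.random.default_rng(0)
for a in(35,36,38):
  for back in(60,0):
    P,R=lean(back,a);S=set();best=9
    for i in range(60):
        for Rr in(R,R*Ro.from_euler('z',180,degrees=True)):
            q,e=ik(P,Rr,p,rng.uniform([-60,-50,-58,-173,-174,-173],[60,90,70,95,0,173]));best=min(best,e)
            if e<1e-3:S.add(tuple(q.round(0)+0))
    print(a,back,best);[print('  ',s) for s in sorted(S)]
E
```

```text
[ 0.      0.1986  0.6023  0.      0.4631  0.3651  0.     -0.1917  0.    ] 0.0004787028261915294
35 60 0.3484957135842717
35 0 0.2134662702994635
36 60 0.3520597274301412
36 0 0.19912240556442037
38 60 0.25565589606230676
38 0 0.17999326617811945
```

```bash
cat > s.py <<'E'
from kin import *
p,r=fit5();rng=np.random.default_rng(1)
def best(P,R,n=80):
    B=(9,)
    for i in range(n):
        for Rr in(R,R*Ro.from_euler('z',180,degrees=True)):
            q,e=ik(P,Rr,p,rng.uniform([-70,-40,-58,-173,-120,-173],[50,60,20,95,0,173]))
            if e<B[0]:B=(e,q,Rr)
            if e<1e-4:return B
    return B
E
cat > s2.py <<'E'
from s import *
for a in(30,36,38):
  P,R=lean(0,a)
  for psi in(-20,0,20):
    Rp=R*Ro.from_euler('y',0,degrees=True)*Ro.from_euler('x',psi,degrees=True)
    e,q,Rr=best(P,Rp,40);A,T=fk(q,p)
    print(a,psi,round(e,4),q.round(1),((A-P)*1e3).round(1),(T.inv()*Rr).as_rotvec(degrees=True).round(1))
E
time timeout 500 python3 s2.py
```

```text
30 -20 0.0 [-12.7  15.4 -26.9 -50.9 -28.3  50.2] [-0. -0.  0.] [ 0. -0.  0.]
30 0 0.2878 [  7.9  12.9 -48.2   0.5  -0.2 -15.6] [ 0.8 -5.3  0.2] [ 8.2 -2.4 -0. ]
30 20 0.2906 [ -32.1   12.7  -49.8 -173.8   -6.2 -166.6] [-3.  -5.3  1.4] [8.3 1.8 0. ]
36 -20 0.0 [-18.   15.4 -27.7 -62.8 -28.2  67.3] [-0.  0.  0.] [-0.  0. -0.]
36 0 0.1991 [  -3.5   13.   -35.1  -64.8   -0.2 -119.9] [-1.8 -2.8 -7.1] [-4.2 -5.7 -0. ]
36 20 0.2516 [ -33.    14.1  -54.6 -173.8  -18.  -167.1] [-3.  -5.2  1.2] [ 7.2  1.5 -0. ]
38 -20 0.0 [-20.2  15.7 -28.  -67.2 -28.8  73.8] [ 0. -0.  0.] [ 0. -0. -0.]
38 0 0.18 [  -7.3   12.7  -34.   -77.1   -0.2 -104.6] [-1.5 -1.  -6.1] [-1.7 -5.2 -0. ]
38 20 0.239 [ -33.3   14.8  -56.1 -173.8  -22.2   12.8] [-3.  -5.2  1.1] [-6.8 -1.4 -0. ]
real	0m12.893s
user	0m13.433s
sys	0m0.092s
```

```bash
cat >> h.py <<'E'
def leanp(back,ang=36.5,psi=-14,dy=0,rim=(-11.5,59.5),pv=32):
    "fingers turned by psi within the washer's plane about washer centre-ish pivot pv mm past rim"
    _,R=lean(0,ang);z0=np.array([np.sin(np.radians(ang)),0,-np.cos(np.radians(ang))])
    R2=R*Ro.from_euler('x',psi,degrees=True)
    zw=R2.as_matrix()[:,2]
    piv=nest(rim[0]+pv*z0[0],dy,rim[1]+pv*z0[2])
    return piv-zw*(pv+2+back)/1e3,R2
E
cat > s2.py <<'E'
from s import *
for a in(36.5,):
  for psi in(-4,-7,-10,-13,-16):
   for back in(0,25,50,80):
    P,Rp=leanp(back,a,psi,pv=16)
    e,q,Rr=best(P,Rp,25);print(a,psi,back,round(e,4),q.round(1))
E
time timeout 500 python3 s2.py
```

```text
36.5 -4 0 0.1219 [  2.3  12.7 -38.2 -44.1  -0.2  34.7]
36.5 -4 25 0.1601 [  4.    9.3 -41.5 -36.7  -0.2  26. ]
36.5 -4 50 0.1998 [   6.     5.7  -45.4  -27.1   -0.2 -165.3]
36.5 -4 80 0.2344 [  8.5   0.8 -52.   -8.   -0.2 173.6]
36.5 -7 0 0.0425 [   3.8   12.6  -39.5  -37.6   -0.2 -153.1]
36.5 -7 25 0.0707 [  5.1   9.2 -42.7 -31.2  -0.2  19.5]
36.5 -7 50 0.0991 [  6.5   5.5 -46.3 -23.3  -0.2  10.5]
36.5 -7 80 0.1248 [  8.2   0.7 -52.1  -7.9  -0.2 173.6]
36.5 -10 0 0.0 [ -1.9  12.5 -35.1 -47.2  -7.4  40.8]
36.5 -10 25 0.0 [   1.2    9.   -39.   -38.4   -5.7 -150.4]
36.5 -10 50 0.0 [  5.2   5.4 -44.7 -25.8  -2.5  14. ]
36.5 -10 80 0.0164 [  7.7   0.7 -51.3 -11.2  -0.2  -2.6]
36.5 -13 0 0.0 [ -9.   13.1 -31.5 -56.  -15.4  54.6]
36.5 -13 25 0.0 [ -7.6   9.8 -33.5 -50.9 -15.4  48.3]
36.5 -13 50 0.0 [ -6.2   6.3 -35.6 -45.6 -15.5  41.8]
36.5 -13 80 0.0 [ -4.5   2.  -38.1 -39.1 -16.   34. ]
36.5 -16 0 0.0 [-14.1  14.1 -29.5 -60.4 -21.6  62.5]
36.5 -16 25 0.0 [-13.6  10.9 -30.9 -56.6 -22.2  58. ]
36.5 -16 50 0.0 [-13.2   7.7 -32.2 -52.7 -23.1  53.5]
36.5 -16 80 0.0 [-12.7   3.8 -33.7 -48.2 -24.4  48.2]
real	0m10.039s
user	0m10.685s
sys	0m0.034s
```

```bash
cat > s3.py <<'E'
from s import *
from scipy.spatial.transform import Slerp
P0,R0,o=pose();q=np.array(o['joint_pos'])
for w in[(90,18,-25),(90,30,-25),(90,36.5,-16),(25,36.5,-16),(0,36.5,-16)]:
    P1,R1=leanp(w[0],w[1],w[2],pv=16);S=Slerp([0,1],Ro.concatenate([R0,R1]));m=0
    for t in np.linspace(0,1,11)[1:]:
        q1,e=ik(P0+(P1-P0)*t,S(t),p,q);m=max(m,e,);q=q1
    print(w,round(m,4),q.round(1),'deg',np.degrees((R0.inv()*R1).magnitude()).round(1));P0,R0=P1,R1
go(*leanp(90,18,-25,pv=16))
z=leanp(0,36.5,-16,pv=16)[1].as_matrix();print(z)
E
python3 s3.py
```

```text
(90, 18, -25) 0.0 [-17.5  12.2 -18.8 -36.1 -50.9  33.3] deg 25.2
(90, 30, -25) 0.0 [-23.    9.2 -24.5 -48.2 -43.9  52.5] deg 12.0
(90, 36.5, -16) 0.0 [-12.6   2.5 -34.1 -46.7 -24.9  46.6] deg 11.1
(25, 36.5, -16) 0.0 [-13.6  10.9 -30.9 -56.6 -22.2  58. ] deg 0.0
(0, 36.5, -16) 0.0 [-14.1  14.1 -29.5 -60.4 -21.6  62.5] deg 0.0
t 6.2167 dist mm 130.7574029106159 deg 25.198208615817936 shift [ 0.2726 -0.2305  0.5478] turn [-0.07   -0.002  -0.0007] F [ 0.5 -0.1  0.5] op 0.0228
[[-0.79283245 -0.00305289  0.60943202]
 [ 0.13267465  0.97513901  0.17748618]
 [-0.59482279  0.22157298 -0.77271681]]
```

```bash
python3 -m handwheel '[[[0.27,-0.23,0.3],[-0.07,-0.002,0]],[[0.27,-0.23,0.3],[-0.07,-0.002,0]],[[0.27,-0.23,0.3],[-0.07,-0.002,0]],[[0.27,-0.23,0.3],[-0.07,-0.002,0]],[[0.27,-0.23,0.3],[-0.07,-0.002,0]]]'
python3 -c "
from h import *
log();go(*leanp(100,30,-25,pv=16))"
```

```text
clock: 6.63
tool_pos: [0.5091, -0.1489, 0.1878]
orientation: [157.4, 17.7, 170.3]
force: [-1.2, -0.3, -1.6]
opening: 0.0228
[-14.5   6.2 -19.5 -30.7 -52.9  24.8]
t 6.6333 dist mm 49.987087089073675 deg 12.519294204827652 shift [ 0.0952 -0.1124  0.2019] turn [-0.0067 -0.031  -0.0142] F [-1.2 -0.3 -1.6] op 0.0228
```

```bash
python3 -m handwheel '[[[0.095,-0.11,0.2],[-0.0067,-0.031,-0.0142]],[[0.095,-0.11,0.2],[-0.0067,-0.031,-0.0142]],[[0.095,-0.11,0.2],[-0.0067,-0.031,-0.0142]],[[0.095,-0.11,0.2],[-0.0067,-0.031,-0.0142]]]'
python3 -c "
from h import *
log();go(*leanp(80,36.5,-16,pv=16))"
```

```text
clock: 6.97
tool_pos: [0.502, -0.1546, 0.1366]
orientation: [155.2, 29.8, 170.3]
force: [0.1, -0.7, 0.1]
opening: 0.0228
[-23.3   8.3 -24.8 -47.2 -44.4  51.4]
t 6.9667 dist mm 28.316443317363234 deg 10.974575908796382 shift [0.0321 0.0846 0.1089] turn [ 0.024  -0.0174 -0.0071] F [ 0.1 -0.7  0.1] op 0.0228
```

```bash
python3 -m handwheel '[[[0.032,0.085,0.1],[0.024,-0.0174,-0.0071]],[[0.032,0.085,0.1],[0.024,-0.0174,-0.0071]],[[0.032,0.085,0.1],[0.024,-0.0174,-0.0071]],[[0.032,0.085,0.1],[0.024,-0.0174,-0.0071]]]'
python3 -c "
from h import *
log();go(*leanp(0,36.5,-16,pv=16));save('scene','s5',(270,180,370,265),7.5)"
```

```text
clock: 7.3
tool_pos: [0.5082, -0.129, 0.1265]
orientation: [164.1, 36.6, 171.0]
force: [0.3, 0.3, -0.5]
opening: 0.0227
[-12.2   3.4 -33.6 -47.4 -24.5  47.3]
t 7.3 dist mm 82.21350911304214 deg 0.44087666592134567 shift [ 0.0165 -0.0137  0.4105] turn [ 0.0005 -0.0001  0.0011] F [ 0.3  0.3 -0.5] op 0.0227
```

View pics/s5.png

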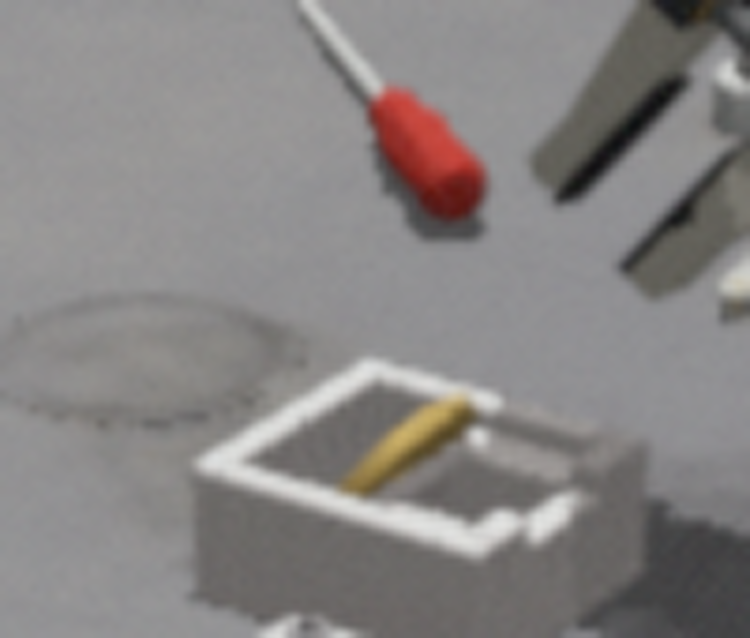

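The jaw midline, at about (595,230), points along the leaning washer's edge at (410,440). I'll advance in two steps.

```bash
python3 -m handwheel '[[[0.0165,-0.0137,0.12],[0,0,0.001]],[[0.0165,-0.0137,0.2],[0,0,0.001]],[[0.0165,-0.0137,0.25],[0,0,0.001]],[[0.0165,-0.0137,0.25],[0,0,0.001]]]'
python3 -c "
from h import *
log();go(*leanp(0,36.5,-16,pv=16))"
```

```text
clock: 7.68
tool_pos: [0.5377, -0.1249, 0.0826]
orientation: [163.8, 36.3, 170.3]
force: [-0.6, -0.1, 0.2]
opening: 0.0229
[-14.   10.6 -30.8 -55.7 -22.9  57.2]
t 7.6833 dist mm 29.657943969509777 deg 0.29774375289489213 shift [-0.0002  0.0166  0.1474] turn [ 0.0003 -0.0005 -0.0006] F [-0.6 -0.1  0.2] op 0.0229
```

```bash
python3 -m handwheel '[[[0,0.0166,0.04],[0,0,0]],[[0,0.0166,0.08],[0,0,0]],[[0,0.0166,0.12],[0,0,0]],[[0,0.0166,0.145],[0,0,0]],[[0,0.0166,0.145],[0,0,0]]]'
python3 -c "
from h import *
log();go(*leanp(0,36.5,-16,pv=16))"
```

```text
clock: 8.1
tool_pos: [0.5542, -0.1161, 0.0612]
orientation: [163.8, 36.3, 170.3]
force: [0.7, -0.6, -0.7]
opening: 0.0229
[-13.9  14.  -29.6 -60.  -21.6  61.7]
t 8.1 dist mm 1.5629099031691966 deg 0.23087153596235313 shift [-0.0038 -0.0019  0.0065] turn [ 0.0002 -0.0004 -0.0005] F [ 0.7 -0.6 -0.7] op 0.0229
```

No contact forces so far. Now I'll close.

```bash
python3 -m handwheel '[[[0,0,0],[0,0,0]],[[0,0,0],[0,0,0]],[[0,0,0],[0,0,0]],[[0,0,0],[0,0,0]],[[0,0,0],[0,0,0]]]' 1
python3 -m handwheel '[[[0,0,-0.05],[0,0,0]],[[0,0,-0.15],[0,0,0]],[[0,0,-0.3],[0,0,0]],[[0,0,-0.45],[0,0,0]],[[0,0,-0.45],[0,0,0]]]'
python3 -c "
from h import *
log();go(*leanp(90,36.5,-16,pv=16));print(get_obs()['force'])"
```

```text
clock: 8.52
tool_pos: [0.5542, -0.1163, 0.0621]
orientation: [163.9, 36.4, 170.4]
force: [1.7, 0.3, 1.6]
opening: 0.0068
clock: 8.93
tool_pos: [0.497, -0.1327, 0.1343]
orientation: [164.0, 36.5, 170.4]
force: [-1.0, 0.4, -2.3]
opening: 0.0067
[-12.4   1.7 -34.4 -45.9 -25.1  45.5]
t 8.9333 dist mm 5.648377373628517 deg 0.05591491313078243 shift [-0.0021 -0.0029  0.028 ] turn [-0.      0.0001 -0.0001] F [-1.   0.4 -2.3] op 0.0067
[-1.01225298  0.43837479 -2.308052  ]
```

The washer is gripped (opening 6.7 mm) and out of the nest. Next I'll straighten the tool and move over the rack.

```bash
python3 -m handwheel '[[[0,0,-0.1],[0,0,0]],[[0,0,-0.3],[0,0,0]],[[0,0,-0.3],[0,0,0]]]'
cat > s4.py <<'E'
from s import *
from scipy.spatial.transform import Slerp
P0,R0,o=pose();q=np.array(o['joint_pos'])
for P1,R1 in[(rack(-24,0,200),down(180+YR)),(rack(-24,0,72),down(180+YR))]:
    S=Slerp([0,1],Ro.concatenate([R0,R1]));m=0
    for t in np.linspace(0,1,16)[1:]:
        q,e=ik(P0+(P1-P0)*t,S(t),p,q);m=max(m,e)
    print(round(m,4),q.round(1));P0,R0=P1,R1
go(rack(-24,0,200),down(180+YR))
E
python3 s4.py
```

```text
clock: 9.18
tool_pos: [0.4607, -0.1437, 0.182]
orientation: [164.0, 36.7, 170.5]
force: [0.9, 0.4, -1.6]
opening: 0.0064
0.0 [ 38.9  13.9 -14.3  -0.  -61.8 -33.6]
0.0 [ 38.9  21.4 -22.7  -0.  -45.9 -33.6]
t 9.1833 dist mm 353.39703527154984 deg 40.631087994130084 shift [-0.1821  1.6829  0.5068] turn [ 0.0295  0.1059 -0.0254] F [ 0.9  0.4 -1.6] op 0.0064
```

```bash
python3 -m handwheel '[[[-0.02,0.17,0.03],[0.006,0.021,-0.005]],[[-0.04,0.34,0.05],[0.012,0.042,-0.01]],[[-0.06,0.5,0.1],[0.018,0.063,-0.015]],[[-0.08,0.66,0.15],[0.024,0.084,-0.02]],[[-0.09,0.82,0.2],[0.0295,0.1,-0.0254]]]'
python3 -c "
from h import *
log();go(rack(-24,0,200),down(180+YR))"
```

```text
clock: 9.6
tool_pos: [0.48, -0.0406, 0.185]
orientation: [173.3, 17.0, 179.6]
force: [1.4, -1.4, -2.8]
opening: 0.0064
[ 17.7  -4.5 -38.9  -1.9 -37.4 -15.7]
t 9.6 dist mm 248.90160816269233 deg 18.79407691473828 shift [-0.3512  1.1821  0.1673] turn [ 0.016  0.048 -0.013] F [ 1.4 -1.4 -2.8] op 0.0064
```

```bash
python3 -m handwheel '[[[-0.1,0.2,0],[0.008,0.024,-0.0065]],[[-0.2,0.38,0.02],[0.016,0.048,-0.013]],[[-0.27,0.55,0.05],[0.016,0.048,-0.013]],[[-0.3,0.7,0.1],[0.016,0.048,-0.013]],[[-0.32,0.85,0.14],[0.016,0.048,-0.013]]]'
python3 -c "
from h import *
log();go(rack(-24,0,200),down(180+YR))"
```

```text
clock: 10.02
tool_pos: [0.548, 0.1351, 0.1955]
orientation: [179.9, 0.0, -174.5]
force: [-0.7, -0.3, -2.6]
opening: 0.0067
[ 33.7  12.1 -17.2  -0.1 -60.6 -28.1]
t 10.0167 dist mm 62.73609661021511 deg 0.24706187369747568 shift [-0.0431  0.3099 -0.0222] turn [0.0003 0.0001 0.0006] F [-0.7 -0.3 -2.6] op 0.0067
```

```bash
python3 -m handwheel '[[[-0.043,0.2,0.1],[0,0,0]],[[-0.043,0.31,0.2],[0,0,0]],[[-0.043,0.31,0.2],[0,0,0]],[[-0.043,0.31,0.2],[0,0,0]],[[-0.043,0.31,0.2],[0,0,0]]]'
python3 - <<'E'
from h import *
log();go(rack(-24,0,150),down(180+YR))
s=save('scene','s6',(180,200,320,360),3.7)
a,A,o=pose()
v,u=np.mgrid[200:360,180:320];c=s['color'][200:360,180:320].astype(int);m=(c[...,0]-c[...,2]>35)
P=depth(s,np.c_[u[m],v[m]]);T=A.inv().apply(P-a)*1e3
k=(np.abs(T[:,0])<20)&(T[:,2]>0)&(T[:,2]<75)
T=T[k];print(len(T),np.percentile(T,[2,10,50,90,98],axis=0).round(1))
# rack and stored, rack frame
b=np.radians(YR);M=np.array([[np.cos(b),-np.sin(b)],[np.sin(b),np.cos(b)]])
q=np.c_[(P[:,:2]-TR)@M,P[:,2]]*1e3
w=q[(q[:,2]<76)&(q[:,0]>5)];print('stored',len(w),np.percentile(w,[2,10,50,90,98],axis=0).round(1))
h=q[k];print('held in rack',np.percentile(h,[2,10,50,90,98],axis=0).round(1))
# plates free slot fit: all points
v,u=np.mgrid[270:360,190:300];P=depth(s,np.c_[u.ravel(),v.ravel()]);q=np.c_[(P[:,:2]-TR)@M,P[:,2]]*1e3
for lo_,hi_ in((-42,-25),(-24,-5)):
    w=q[(q[:,0]>lo_)&(q[:,0]<hi_)&(np.abs(q[:,1])<33)&(q[:,2]>18)&(q[:,2]<38)]
    print(len(w),np.percentile(w[:,0],[5,50,95]).round(1),'slope deg',np.degrees(np.polyfit(w[:,1],w[:,0],1)[0]).round(2))
E
```

```text
clock: 10.43
tool_pos: [0.5494, 0.1946, 0.1571]
orientation: [179.9, 0.1, -174.5]
force: [0.0, -0.5, -2.3]
opening: 0.0063
[ 38.7  15.8 -17.9   0.  -56.2 -33.2]
t 10.4333 dist mm 7.763286133076458 deg 0.25997915339839084 shift [-0.0072  0.0145  0.0353] turn [0.0002 0.0004 0.0006] F [ 0.  -0.5 -2.3] op 0.0063
397 [[ -2.3 -26.6   8.6]
 [ -0.9 -18.1  15.9]
 [  2.4  10.1  40. ]
 [  3.6  25.6  56.7]
 [  4.   27.7  62.4]]
stored 383 [[ 19.9 -24.4  30. ]
 [ 20.9 -17.8  34.4]
 [ 22.2   7.6  52.7]
 [ 26.   28.1  68.9]
 [ 27.9  30.3  72.3]]
held in rack [[-29.1 -29.7  95.3]
 [-28.6 -21.2 101.1]
 [-27.3   6.9 117.9]
 [-24.1  22.4 141.9]
 [-22.6  24.6 149.2]]
228 [-35.1 -33.9 -31.1] slope deg 0.21
221 [-18.2 -16.8 -13.8] slope deg 0.42
```

View pics/s6.png

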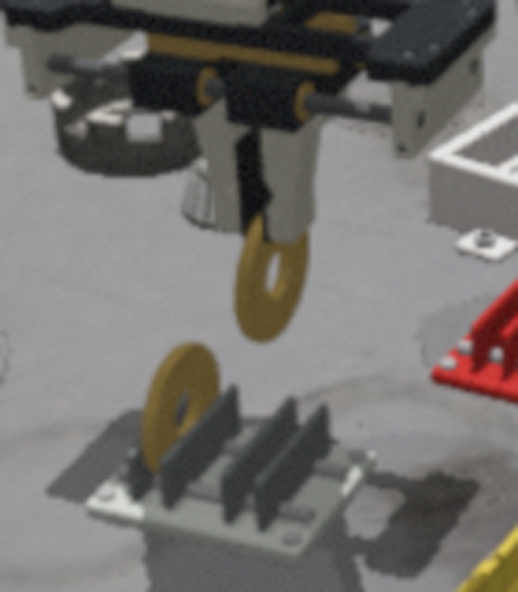

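The held washer hangs upright at (272,275), directly above the free slot at (265,455). The stored washer is in place at (180,405). Next I'll work out the held washer's centre in the tool frame.

Run:
```python
from h import *
s=dict(np.load('pics/s6.npz'));a,A,o=pose()
c=s['color'].astype(int);m=(c[...,0]-c[...,2]>35)
R=cv2.Rodrigues(s['rvec'])[0];t=np.ravel(s['tvec']);C=A.inv().apply(-R.T@t-a)
v,u=np.nonzero(m[255:300,235:270]);v+=255;u+=235
n=cv2.undistortPoints(np.c_[u,v].astype(float).reshape(-1,1,2),s['intrinsics'],s['distortion']).reshape(-1,2)
r=A.inv().apply(np.c_[n,np.ones(len(n))]@R)
W=C+r*((3.5e-3-C[0])/r[:,0])[:,None];W=W*1e3
print(len(W),W.min(0).round(1),W.max(0).round(1))
# pixels right extreme = near-face rim
k=np.argsort(W[:,1]);print(W[k[:3]].round(1),W[k[-3:]].round(1),W[np.argsort(W[:,2])[-3:]].round(1))
P=depth(s,np.c_[u,v]);T=A.inv().apply(P-a)*1e3;T=T[(np.abs(T[:,0]-2.5)<3)&(T[:,2]>15)]
print('tilt x vs y,z deg',np.degrees(np.linalg.lstsq(np.c_[T[:,1:],np.ones(len(T))],T[:,0],rcond=None)[0][:2]).round(1))
hole=(np.array([[275,272.]])+.5)/3.7-.5+[180,200]
n=cv2.undistortPoints(hole.reshape(-1,1,2),s['intrinsics'],s['distortion']).reshape(-1,2);r=A.inv().apply(np.c_[n,np.ones(1)]@R)
print('hole',(C+r*((3.5e-3-C[0])/r[:,0])[:,None])*1e3)
go(rack(-24,2,90),down(180+YR))
```

```text
414 [  3.5 -28.2   0.2] [ 3.5 66.8 64.2]
[[  3.5 -28.2  32.4]
 [  3.5 -27.9  34.2]
 [  3.5 -27.7  36. ]] [[ 3.5 66.3 42.1]
 [ 3.5 66.6 43.7]
 [ 3.5 66.8 45.4]] [[ 3.5 -5.9 62.6]
 [ 3.5  5.2 64.1]
 [ 3.5  1.6 64.2]]
tilt x vs y,z deg [-0.2 -0.4]
hole [[ 3.5         1.54620957 34.27976301]]
t 10.4833 dist mm 68.00706470108878 deg 0.2944140297344313 shift [-0.0042  0.0254  0.3391] turn [0.0004 0.0006 0.0004] F [ 0.3 -0.9 -1.3] op 0.0068
```

```bash
python3 -m handwheel '[[[-0.004,0.005,0.1],[0,0,0]],[[-0.004,0.005,0.2],[0,0,0]],[[-0.004,0.005,0.23],[0,0,0]],[[-0.004,0.005,0.23],[0,0,0]],[[-0.004,0.005,0.23],[0,0,0]]]'
python3 - <<'E'
from h import *
go(rack(-24,-2,74),down(180+YR))
s=snapshot('scene');a,A,o=pose()
c=s['color'].astype(int);v,u=np.nonzero((c[...,0]-c[...,2]>35)[260:350,195:290]);v+=260;u+=195
P=depth(s,np.c_[u,v]);b=np.radians(YR);M=np.array([[np.cos(b),-np.sin(b)],[np.sin(b),np.cos(b)]])
q=np.c_[(P[:,:2]-TR)@M,P[:,2]]*1e3
h=q[(q[:,0]<0)&(q[:,0]>-40)];print(len(h),np.percentile(h,[2,10,50,90,98],axis=0).round(1))
E
```

```text
clock: 10.9
tool_pos: [0.5512, 0.1953, 0.1127]
orientation: [179.9, 0.3, -174.6]
force: [0.2, 0.5, -1.7]
opening: 0.0066
t 10.9 dist mm 38.66931510021155 deg 0.3242972252357485 shift [0.003  0.001  0.1933] turn [0.0004 0.0007 0.0003] F [ 0.2  0.5 -1.7] op 0.0066
381 [[-27.3 -28.7  49.9]
 [-26.6 -20.2  55.4]
 [-25.3   8.6  72.4]
 [-22.2  23.   97.7]
 [-20.3  25.1 105.2]]
```

```bash
python3 -m handwheel '[[[0.004,0.001,0.04],[0,0,0]],[[0.004,0.001,0.08],[0,0,0]],[[0.004,0.001,0.11],[0,0,0]],[[0.004,0.001,0.14],[0,0,0]],[[0.004,0.001,0.14],[0,0,0]]]'
python3 -c "
from h import *
go(rack(-24,-2,74),down(180+YR))"
```

```text
clock: 11.37
tool_pos: [0.5492, 0.1957, 0.0822]
orientation: [179.9, 0.1, -174.6]
force: [0.3, -0.6, -2.0]
opening: 0.0063
t 11.3667 dist mm 8.305415246260726 deg 0.20026784312580898 shift [-0.0076 -0.0012  0.0408] turn [0.0002 0.0003 0.0004] F [ 0.3 -0.6 -2. ] op 0.0063
```

```bash
python3 -m handwheel '[[[-0.005,0,0.01],[0,0,0]],[[-0.005,0,0.02],[0,0,0]],[[-0.005,0,0.03],[0,0,0]],[[-0.005,0,0.035],[0,0,0]],[[-0.005,0,0.035],[0,0,0]]]'
python3 -c "
from h import *
go(rack(-24,-2,74),down(180+YR))"
```

```text
clock: 11.78
tool_pos: [0.5529, 0.1974, 0.0789]
orientation: [179.8, 0.5, -174.5]
force: [-1.4, 1.2, 10.1]
opening: 0.0068
t 11.7833 dist mm 5.686249496910283 deg 0.5672166302904045 shift [ 0.0116 -0.0082  0.0246] turn [0.0006 0.0013 0.0006] F [-1.4  1.2 10.1] op 0.0068
```

```bash
cat > m.py <<'E'
from h import *
s=snapshot('scene');np.savez('pics/m.npz',**s);a,A,o=pose()
c=s['color'].astype(int);v,u=np.nonzero((c[...,0]-c[...,2]>35)[260:350,195:290]);v+=260;u+=195
P=depth(s,np.c_[u,v]);b=np.radians(YR);M=np.array([[np.cos(b),-np.sin(b)],[np.sin(b),np.cos(b)]])
q=np.c_[(P[:,:2]-TR)@M,P[:,2]]*1e3
for nm,k in(('held',(q[:,0]<0)&(q[:,0]>-40)),('stored',q[:,0]>5)):
    h=q[k];print(nm,len(h),np.percentile(h,[2,10,50,90,98],axis=0).round(1))
    T=h[h[:,2]>40];T=T[np.abs(T[:,0]-np.median(T[:,0]))<4]
    print(' slope x/z deg',np.degrees(np.polyfit(T[:,2],T[:,0],1)[0]).round(1))
a=a.copy();print('tcp rack',((a[:2]-TR)@M*1e3).round(1),a[2],o['force'],o['opening'])
E
python3 m.py
python3 - <<'E'
import numpy as np,cv2
s=np.load('pics/m.npz');cv2.imwrite('pics/s7.png',cv2.resize(s['color'][270:355,195:290,::-1],None,fx=7,fy=7,interpolation=cv2.INTER_CUBIC))
E
```

```text
held 326 [[-36.2 -27.1  30.5]
 [-25.7 -17.6  33. ]
 [-24.   15.1  47.9]
 [-18.9  25.7 151.5]
 [-14.2  31.2 159.9]]
 slope x/z deg 0.0
stored 388 [[ 19.6 -24.7  29.3]
 [ 20.7 -18.1  34.6]
 [ 22.1   8.2  52.9]
 [ 26.2  28.8  68.7]
 [ 28.3  30.9  72.9]]
 slope x/z deg 1.0
tcp rack [-21.8  -0.4] 0.07898901574617456 [-1.59641152  0.21962715  9.58452653] 0.006262028584505187
```

View pics/s7.png

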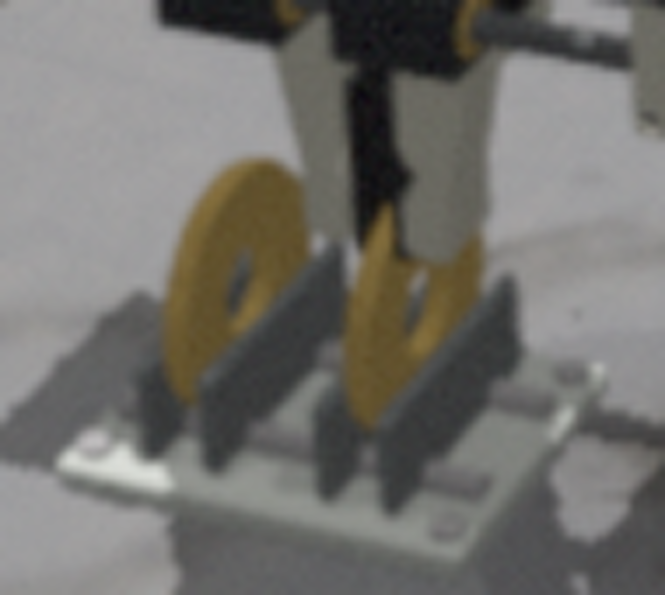

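The washer is between the plates at (415,330) but sits about 5 mm high, with 10 N of vertical force. Compared with the stored washer, my y reading is biased by about +3 mm, so the held washer is some 5 mm towards -y and rests on one rod. I'll raise it, shift and lower again.

```bash
python3 -m handwheel '[[[0,0,-0.03],[0,0,0]],[[0.002,0.012,-0.03],[0,0,0]],[[0.004,0.024,-0.03],[0,0,0]],[[0.004,0.024,-0.03],[0,0,0]],[[0.004,0.024,-0.03],[0,0,0]]]'
python3 -c "
from h import *
go(rack(-24,3.5,74),down(180+YR))"; python3 m.py
```

```text
clock: 12.25
tool_pos: [0.5495, 0.201, 0.0824]
orientation: [179.9, 0.2, -174.5]
force: [0.6, -0.3, -2.4]
opening: 0.0064
t 12.25 dist mm 8.477542571088287 deg 0.2897109535591375 shift [-0.0036  0.0001  0.0422] turn [0.0003 0.0006 0.0005] F [ 0.6 -0.3 -2.4] op 0.0064
held 310 [[-34.7 -22.3  34.3]
 [-28.3 -13.4  36.4]
 [-26.8  18.1  50.6]
 [-21.8  29.3  75.1]
 [-17.8  32.8 162.6]]
 slope x/z deg 0.2
stored 385 [[ 20.  -24.1  30.2]
 [ 20.9 -17.4  34.4]
 [ 22.2   8.2  53.3]
 [ 26.   28.3  68.7]
 [ 28.1  30.6  72.6]]
 slope x/z deg 0.8
tcp rack [-24.7   3.4] 0.08241358506611507 [ 0.69092883 -0.51940736 -2.25582333] 0.0066722890242412475
```

```bash
python3 -m handwheel '[[[-0.003,-0.004,0.01],[0,0,0]],[[-0.003,-0.004,0.02],[0,0,0]],[[-0.003,-0.004,0.03],[0,0,0]],[[-0.003,-0.004,0.04],[0,0,0]],[[-0.003,-0.004,0.04],[0,0,0]]]'
python3 m.py
```

```text
clock: 12.72
tool_pos: [0.5528, 0.2007, 0.0776]
orientation: [179.8, 0.5, -174.4]
force: [-1.8, -3.3, 18.4]
opening: 0.0062
held 343 [[-33.9 -24.6  29.9]
 [-26.1 -13.5  33.3]
 [-24.1  19.9  50.3]
 [-16.6  28.6 156.6]
 [ -6.   32.7 159.5]]
 slope x/z deg 1.2
stored 375 [[ 19.6 -21.8  30.5]
 [ 20.7 -14.9  34.8]
 [ 22.2   9.1  54. ]
 [ 26.1  28.3  69.5]
 [ 27.7  30.8  73.7]]
 slope x/z deg 0.3
tcp rack [-21.6   2.9] 0.07767151256750343 [-2.588796   -2.92955561 18.90616521] 0.006618893066524588
```

```bash
cat > hole.py <<'E'
from h import *
import sys
s=dict(np.load('pics/m.npz'));c=s['color'].astype(float)
sat=cv2.GaussianBlur((c[...,0]-c[...,2]),(0,0),.6)
ang=np.linspace(0,2*np.pi,40,endpoint=False)
def smp(x,y,z,r):
    P=Tz(TR,YR,np.c_[np.full(40,x),y+r*np.cos(ang),z+r*np.sin(ang)]/1e3);uv=proj(s,P).astype(np.float32)
    return cv2.remap(sat.astype(np.float32),uv[:,0].reshape(1,-1),uv[:,1].reshape(1,-1),cv2.INTER_LINEAR).ravel(),P[:,2]
for nm,xs in(('stored',(20.5,)),('held',(-29,-27.5,-26))):
  for x in xs:
    B=[]
    for y in np.arange(-10,11,1.):
        for z in np.arange(33,56,1.):
            a=np.concatenate([smp(x,y,z,r)[0] for r in(3,6,9)]);
            rg=[smp(x,y,z,r) for r in(14,17)];b=np.concatenate([q[0][q[1]>.037] for q in rg])
            B.append((b.mean()-a.mean(),y,z))
    B.sort(reverse=True);print(nm,x,np.round(B[:4],1).tolist())
E
python3 hole.py
```

```text
stored 20.5 [[23.7, 8.0, 48.0], [23.5, 8.0, 49.0], [23.5, 7.0, 48.0], [23.3, 7.0, 49.0]]
held -29 [[33.6, -5.0, 33.0], [33.3, -6.0, 33.0], [33.3, -4.0, 33.0], [32.8, -3.0, 33.0]]
held -27.5 [[24.0, -8.0, 33.0], [23.9, -9.0, 33.0], [23.6, -7.0, 33.0], [23.4, -10.0, 33.0]]
held -26 [[11.3, -10.0, 33.0], [11.2, 10.0, 45.0], [11.2, 10.0, 46.0], [11.0, 10.0, 47.0]]
```

I've used all the picture views, and the washer is well inside the slot. A release lets it settle the last few millimetres onto the rods. I'll relieve the force, then open to 25 mm, which clears the stored washer.

```bash
python3 -m handwheel '[[[0,-0.006,-0.01],[0,0,0]],[[0,-0.006,-0.01],[0,0,0]],[[0,-0.006,-0.01],[0,0,0]]]'
python3 m.py | tail -1
python3 -m handwheel '[[[0,0,0],[0,0,0]],[[0,0,0],[0,0,0]],[[0,0,0],[0,0,0]],[[0,0,0],[0,0,0]],[[0,0,0],[0,0,0]]]' 0.45
python3 m.py
```

```text
clock: 13.02
tool_pos: [0.5518, 0.1997, 0.0779]
orientation: [179.8, 0.4, -174.5]
force: [-0.7, 1.3, 7.9]
opening: 0.0066
tcp rack [-22.6   2.1] 0.07790507652048795 [-0.47145586  1.046277    7.50256506] 0.006558243756523765
clock: 13.48
tool_pos: [0.5504, 0.1988, 0.0764]
orientation: [179.9, 0.2, -174.5]
force: [-0.0, 0.2, 0.7]
opening: 0.0237
held 373 [[-32.9 -17.7  30.3]
 [-26.5 -11.   33.8]
 [-24.9  17.8  56. ]
 [-17.3  27.5 155.3]
 [ -6.6  32.5 158.3]]
 slope x/z deg 0.3
stored 346 [[ 16.9 -19.6  29.9]
 [ 20.8 -11.8  34.1]
 [ 22.3  11.8  52.9]
 [ 26.3  28.4  69.7]
 [ 27.8  30.6  72.9]]
 slope x/z deg 0.5
tcp rack [-24.    1.3] 0.07650744434915448 [-0.30142473 -0.24663827  0.20540713] 0.023610986350382418
```

```bash
python3 -m handwheel '[[[0,0,-0.05],[0,0,0]],[[0,0,-0.1],[0,0,0]],[[0,0,-0.25],[0,0,0]],[[0,0,-0.45],[0,0,0]],[[0,0,-0.65],[0,0,0]]]'
python3 -m handwheel '[[[0,-0.2,-0.2],[0,0,0]],[[0,-0.4,-0.4],[0,0,0]],[[0,-0.6,-0.4],[0,0,0]],[[0,-0.8,-0.4],[0,0,0]],[[0,-0.8,-0.4],[0,0,0]]]'
python3 m.py
python3 - <<'E'
from h import *
m=dict(np.load('pics/m.npz'));s0=dict(np.load('pics/scene0.npz'))
t=snapshot('top');t0=dict(np.load('pics/top0.npz'))
b=np.radians(YR);M=np.array([[np.cos(b),-np.sin(b)],[np.sin(b),np.cos(b)]])
c=t['color'].astype(int);v,u=np.nonzero((c[...,0]-c[...,2]>60)[225:275,205:255]);v+=225;u+=205
P=depth(t,np.c_[u,v]);q=np.c_[(P[:,:2]-TR)@M,P[:,2]]*1e3
for k in((q[:,0]<0)&(q[:,0]>-45),(q[:,0]>5)&(q[:,0]<45)):print('top',k.sum(),np.percentile(q[k],[5,50,95],axis=0).round(1))
for n,(x0,y0,x1,y1) in dict(cone=(300,180,330,210),feeler=(410,252,452,268)).items():
    print(n,'mean change top',np.abs(t['color'][y0:y1,x0:x1].astype(int)-t0['color'][y0:y1,x0:x1]).mean().round(1))
for n,(x0,y0,x1,y1) in dict(cone=(228,235,262,265),feeler=(364,203,386,223)).items():
    print(n,'mean change scene',np.abs(m['color'][y0:y1,x0:x1].astype(int)-s0['color'][y0:y1,x0:x1]).mean().round(1))
E
```

```text
clock: 13.95
tool_pos: [0.5497, 0.1982, 0.209]
orientation: [179.9, 0.2, -174.5]
force: [0.6, 0.9, -0.5]
opening: 0.0239
clock: 14.37
tool_pos: [0.5653, 0.0361, 0.29]
orientation: [179.8, 0.5, -174.6]
force: [0.3, 0.7, 0.2]
opening: 0.0246
held 390 [[-27.3 -24.7  30.4]
 [-26.6 -17.6  34.3]
 [-25.2   6.5  53.4]
 [-20.9  27.1  70.1]
 [-19.3  29.5  73.3]]
 slope x/z deg 1.7
stored 393 [[ 19.8 -54.6   2.1]
 [ 20.8 -18.9  34.2]
 [ 22.2   5.2  53.4]
 [ 26.8  27.9  70.1]
 [ 80.3  30.4  72.6]]
 slope x/z deg 1.3
tcp rack [ -24.5 -163.8] 0.2896932443377265 [ 0.04150468 -1.10593089  1.54041297] 0.024105858794590707
top 81 [[-26.1 -28.6  26.2]
 [-24.8  -2.7  61.6]
 [-22.1  19.4  74.4]]
top 106 [[ 21.1 -27.   29.2]
 [ 23.   -2.8  60.7]
 [ 27.1  20.6  72.5]]
cone mean change top 16.0
feeler mean change top 17.7
cone mean change scene 1.7
feeler mean change scene 1.5
```

```bash
python3 -m handwheel '[[[0,0,0],[0,0,0]],[[0,0,0],[0,0,0]]]'; python3 -c "
from plant import *
print(close_job())"
```

```text
clock: 14.63
tool_pos: [0.565, 0.0394, 0.2871]
orientation: [179.8, 0.3, -174.6]
force: [0.5, 0.4, -0.6]
opening: 0.024
the job is handed in; nothing more can be done
None
```

The washer now stands upright in the rack's free near slot, beside the stored one. I handed the job in at 14.6 s, with the robot clear of everything. I pressed the washer's far edge down so it tipped and stayed leaning, then gripped it by the raised edge and carried it to the rack.

**Final depth checks:**
- **Placed washer:** its top is at about 73 mm, it is upright to within 2°, and it spans the same length along the slot as the stored washer.
- **Stored washer:** it hasn't moved and is still in the far slot.
- **Bearing cone and feeler gauge:** they look unchanged in the scene camera. The top picture differed by 16–18 grey levels at both spots, probably from the arm's shadow, and I didn't look into it further.

**What went wrong on the way:**
- **Gripping:** the first straight-on approach to the raised edge ran into joint 3's limit. I gripped with the fingers turned 16° within the washer's plane instead.
- **Lowering:** the first try at the slot touched a rod off-centre at about 10 N, so I lifted, shifted the washer and lowered it again. The second try reached about 18 N. I eased that off before letting go.
- **Last checks by numbers only:** I had used all 12 picture views, so the release and the final state were checked from depth data. One attempt to find the washer's hole in the image gave no usable result, and I ignored it.

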